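# Clip the oven thermometer onto the roasting rack

### The arm

A 7-joint arm with a two-finger parallel gripper is mounted at the origin on a cart in front of the work surface, level with it; the furniture and walls round the work are solid. World frame = base frame: x ahead of the robot, y to its left, z up, the work surface at z = 0. Lengths are in m, angles in rad, forces in N, time in s.
With the tool pointing down it reaches from about 0.425 to 0.825 m from the base axis. Payload 3.6 kg.
Tool frame: the origin (TCP) lies at the centre of the arm's flange, where the gripper is bolted on; the fingertips stand 186 mm ahead of it and the grasp point (between the pads) lies 167 mm ahead of it; z points along the fingers, y is the line along which they close (so a half turn about z gives the same grasp; the last joint's range is limited). The gripper opens to 93 mm and grips with 3 to 60 N. Pads are 15 mm wide; open, the fingers measure 128 mm over their backs; the gripper's body (75 mm by 188 mm) begins 65 mm behind the grasp point.
Start: joints at [1.153, 0.615, -0.013, 1.423, 0.008, 1.103, -0.04], TCP at [0.248, -0.601, 0.405] pointing down, gripper open.
Joint ranges: [-3.12, 3.12], [-0.3, 2.06], [-1.34, 1.32], [0.26, 2.42], [-1.36, 4.5], [0.01, 1.98], [-2.84, 2.84]. Speed limits (rad/s): [2.79, 2.79, 3.14, 3.14, 3.14, 3.14, 3.14].

### API

Orientations are given as a unit quaternion [x, y, z, w].
In Python, from workcell import readout, optics, ticket gives the robot as it stands.
- The arm moves only by the tool play_rows, never from a script. Its argument "increments" is a list of rows, each a list of 5 numbers: the finger opening in cm, from 0 to 9.3, then the shift along the tool's x, y, z in cm, then the turn about the tool's z in degrees. In form: [[claw, x, y, z, twist], ...]. A call has 1 to 5 rows; each row is the pose to reach, as a shift and turn from the pose commanded when the call began, along the tool's axes at that moment; what a row does not reach only later rows make up. A row lasts 1/10 s, in which the tool goes at most 50 mm and 8.59 degrees, less where a joint would pass 70% of its speed; a pose out of reach is approached as far as the arm can. A call with a gripper value outside its range is refused whole. The fingers move at their own pace and stop on an object; "squeeze" is the grip in N (left out, the last holds). Time passes only in rows, so rows that repeat a pose let the fingers close. It gives the time, the measured TCP pose, the force, the opening and the grip force at its end, in the units of the state.
- readout.get_state(): the state, without advancing time (a new reading comes with each control period).
- optics.read_camera(name): name is "scene" or "top" or "wrist"; returns (picture, depth): 400x640x3 uint8, red, green, blue; 400x640 float32, m along the optical axis (not along the pixel's ray), 0 where there is no reading.
- optics.get_calibration(name): a dict with "K" (3x3 intrinsics, pixels), "eye" and "rotation" of the camera in the world. Camera axes: x right, y down, z forward; pixel columns grow to the right and rows downward; lengths in m; the calibration is good to about 2 mm. A picture is of the moment at which its call begins: read the wrist's pose just before it. get_calibration takes no time and is no camera call; for the wrist camera it gives the pose at the moment of the call.
- ticket.sign_off(): hands the job in; it is judged then, once.
The state is a dict: "time": time; "qpos": joint angles; "qd": joint speeds; "joint_torque": joint torques, N m; "eef_pos": TCP position; "orientation": TCP orientation; "force": force on the tool from outside, world axes, zero at the start; "wrist_torque": the same for the moment, N m; "opening": finger opening in m; "finger_force": force on a finger pad.
Only numpy, scipy, OpenCV 4.12 (cv2) and the standard library are available. Lean on these libraries where they do the work, as an engineer would, in place of code of your own. Each camera call takes 0.05 s, during which the arm holds its last target. There are 200 camera calls.

### The job

Clip the oven thermometer onto the crossbar of the roasting rack: stand it on the two middle rails beside the bar, press its plunger down so that the hook comes out, slide it along until you feel the hook against the bar, then ease the plunger up so that the spring grips the bar, and let go with the thermometer standing upright. Work gently, without ramming the hook into the bar, bearing down hard on the rack or tipping the thermometer over, and leave the salt shaker, tea box and spice jar where they are.

Things in the scene. Friction and masses are not known exactly. Their poses are not given: they have to be found in the camera images.
- thermometer: Loose clip-on oven thermometer, 104 mm tall, about 0.16 kg, standing on the worktop right of the tray. Origin: centre of its foot's underside; z up. The hook points along +x, the black display is on the -x side. Foot 36 x 36 x 10 mm: two black runners along x with an 8 mm slot between. Above it a steel barrel, 28 mm diameter, to z = 62 mm, then a bare 10 mm stem and the plunger cap.
- cap (a point): Centre of the black plunger cap; 93 mm above the foot's underside with the plunger up, axes as the thermometer's. The cap is 24 mm (x) by 22 mm (y) by 22 mm tall. Take it from above with the fingers closing along x and the fingertips about 2 mm above its lower edge: pressed fully, that edge stays 4 mm above the barrel. The cap and hook move straight down together.
- plunger (a joint): Travel of the sprung plunger, m: 0 up (hook drawn into the foot), 0.016 fully pressed down. The spring takes 2 N to start and 0.3 N more per mm, 6.8 N fully down; it needs over 0.013 for the hook to pass under the bar freely. Reads about 0.010 when the hook grips the crossbar against the foot, about 0.012 when only the barb is caught.
- hook: Steel hook below the plunger, 6 mm wide (y), L-shaped. Its frame is the thermometer's when the plunger is up and goes down with it. In it the upright shank fills x = -5.5 to -2.5 mm; the arm reaches x = +7 mm at z = 0.5 to 4.5 mm, with a 2 mm barb on top at x = 5 to 7 mm. The bar is fully in when the shank touches it: bar centre at x = 0 (up to +2 mm also holds). Over 15 N on the rack is ramming.
- rack: Steel-wire roasting rack fixed on a white tray. Origin: centre of its underside; x along its six 6 mm rails, 220 mm long, tops at z = 55 mm; the middle two at y = -13 and +13 mm. Between and below these it is open from x = -45 to +50 mm but for the crossbar. The foot slides on the rails with friction 0.45 to 0.75; keep its load under 22 N.
- landing (a point): Point on the rack midway between the middle rails, level with their tops, 28 mm to the -x side of the rack's centre; axes as the rack's. With the foot centred here and the hook pointing to the rack's +x, the hook comes out clear of everything, on the -x side of the crossbar.
- bar_zone (a point): Middle of the stretch where the crossbar may be (rack x = 12 mm, level with the rail tops). The crossbar, a darker 5 mm rod along y between the middle rails, centre 3 mm below their tops, was set anywhere from 20 mm to the -x side to 20 mm to the +x side of this point. It is not measured: find it by feel or sight. The foot slides over it; it stays put under a gentle push.
- salt_shaker: Bystander: glass salt shaker, 44 mm diameter, 90 mm tall; origin at the centre of its underside.
- tea_box: Bystander: box of tea, 68 x 122 x 77 mm; origin at the centre of its underside.
- spice_jar: Bystander: spice jar, 44 mm diameter, 105 mm tall; origin at the centre of its underside.
Not all that is in view belongs to the job. What is shaped like the thermometer but yellow is not meant.

How it is judged:
By the outcome, as a careful person would: the job done as asked, in the order asked, and still so for the second after the job is handed in, with the robot touching nothing.
It also fails if it takes over 70 s, if anything falls off the work surface, if the arm or the gripper's body presses on something with over 40 N, if the wrist force passes 120 N, or if a joint passes its speed limit or range.

## Working session

There is one attempt and no reset: what is moved stays moved. The work goes in short steps, Python scripts to look and compute and a tool call to move; the robot and the scene stay as the last step left them, time stands still between calls to the robot, and variables do not carry over. Pictures are saved under pics/ and viewed, at most 10 in all, crops included, and the job is handed in when it is done.

Besides the shell and the picture viewer there is one more tool, called after ">>>" as a command line: name --pt "numbers of a row" for each row, then --argument value for the rest. play_rows: Moves the arm, as the interface text tells. Its arguments: {"type":"object","properties":{"increments":{"type":"array"},"squeeze":{"type":"number"}},"required":["increments"]}

```bash
mkdir -p pics; cat > h.py <<'E'
import numpy as np, cv2
from workcell import readout, optics, ticket
def grab(n,f=None):
    c=optics.get_calibration(n); p,d=optics.read_camera(n)
    np.savez(f'{f or n}.npz',p=p,d=d,K=c['K'],e=c['eye'],R=c['rotation'])
    return p,d
def load(f): return np.load(f'{f}.npz')
def pt(s,u,v,z=None):
    r=np.array(s['R'])@np.linalg.inv(s['K'])@np.array([u,v,1.0])
    k=(z-s['e'][2])/r[2] if z is not None else s['d'][int(v),int(u)]
    return s['e']+k*r
E
python3 - <<'E'
from h import *
for n in('scene','top'):
    p,d=grab(n); 
    cv2.imwrite(f'pics/{n}.png',p[:,:,::-1])
    s=load(n); print(n,s['e'],s['R'].round(3).tolist(),s['K'].tolist())
st=readout.get_state(); print(st)
E
```

```text
scene [0.02878537 0.63379665 0.68543222] [-0.279, 0.827, -0.463, 0.156] [[474.30541933928856, 0.0, 318.91861009477924], [0.0, 474.30541933928856, 202.82103218117564], [0.0, 0.0, 1.0]]
top [ 0.38050201 -0.09250109  1.10785507] [0.707, -0.7, 0.068, -0.069] [[410.97212104704175, 0.0, 322.39966354121736], [0.0, 410.97212104704175, 198.68005968475381], [0.0, 0.0, 1.0]]
{'time': 0.1, 'qpos': array([ 1.15350185,  0.61579165, -0.01261618,  1.42470144,  0.00808654,
        1.10338533, -0.04038766]), 'qd': array([-0.00080475, -0.00155705,  0.00074457, -0.002145  , -0.0001754 ,
       -0.00063557,  0.00224423]), 'joint_torque': array([ 1.55437308e-03, -4.60041046e+01,  2.09824825e-01, -1.66245550e+01,
       -6.12825737e-02,  1.69427862e-02,  1.14962031e-04]), 'eef_pos': array([ 0.24751225, -0.60073272,  0.40372889]), 'orientation': array([ 9.80963095e-01,  1.94191031e-01, -2.24088157e-04, -1.09534384e-03]), 'force': array([ 0.60697105, -0.24009914, -0.48171202]), 'wrist_torque': array([ 0.01447089, -0.02777495,  0.03416433]), 'finger_force': 0.0, 'opening': 0.09330204935786625}
```

View pics/top.png

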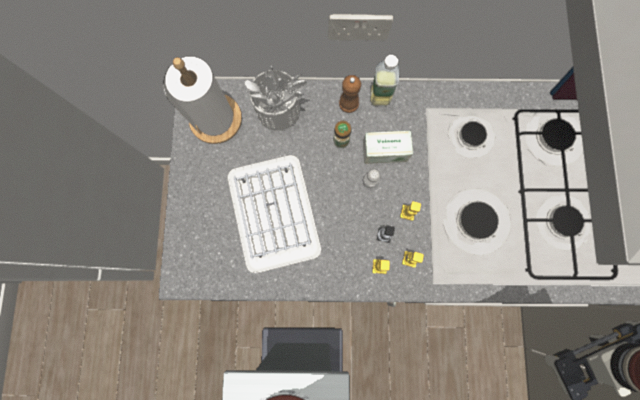

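View pics/scene.png

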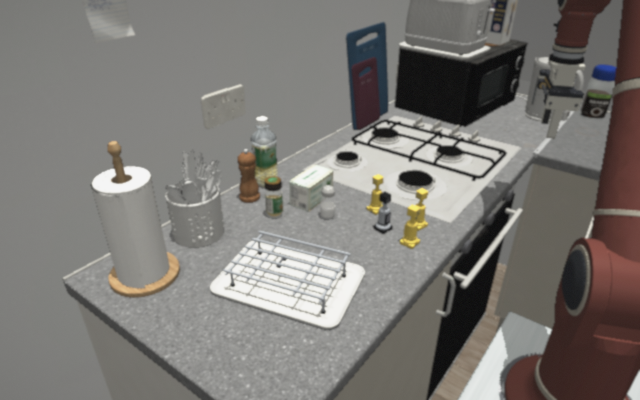

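The top view shows the tray and rack around (273,214). The black and steel thermometer is at (386,233), with yellow decoys at (411,210), (413,257) and (381,265).

```bash
sed -i "s/np.array(s\['R'\])@/Rot.from_quat(s['R']).as_matrix()@/; 1a from scipy.spatial.transform import Rotation as Rot" h.py
python3 - <<'E'
from h import *
s=load('top')
for n,u,v,z in[('cap',388,230,.1),('foot',385,237,0.01),('y1',415,207,.1),('y2',416,256,.1),('y3',383,266,.1),('shaker',373,174,.09),('rackmid',275,213,.055),('tea',390,145,.077)]: print(n,pt(s,u,v,z).round(3),pt(s,u,v).round(3))
p=s['p'][:,:,::-1]
a=cv2.resize(p[150:280,220:325],None,fx=4.5,fy=4.5,interpolation=3)
b=cv2.resize(p[195:280,360:430],None,fx=4.5,fy=4.5,interpolation=3)
c=np.zeros((585,a.shape[1]+b.shape[1],3),np.uint8);c[:a.shape[0],:a.shape[1]]=a;c[:b.shape[0],a.shape[1]:]=b
cv2.imwrite('pics/crop1.png',c); print(c.shape,a.shape)
E
```

```text
cap [ 0.502 -0.252  0.1  ] [ 0.501 -0.251  0.104]
foot [ 0.494 -0.258  0.01 ] [ 0.489 -0.25   0.06 ]
y1 [ 0.56 -0.32  0.1 ] [ 0.559 -0.319  0.105]
y2 [ 0.439 -0.319  0.1  ] [ 0.439 -0.318  0.104]
y3 [ 0.414 -0.238  0.1  ] [ 0.414 -0.237  0.105]
shaker [ 0.646 -0.218  0.09 ] [ 0.647 -0.219  0.087]
rackmid [0.549 0.033 0.055] [0.557 0.039 0.002]
tea [ 0.729 -0.266  0.077] [ 0.729 -0.266  0.074]
(585, 787, 3) (585, 472, 3)
```

View pics/crop1.png

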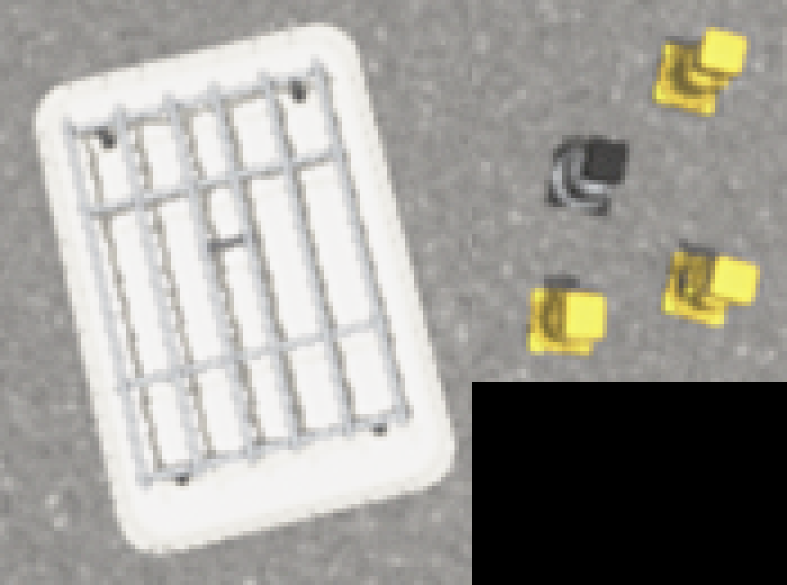

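The crop shows the crossbar at top-image pixel (270.7,203.8), on the upper side of the rack centre, so the rack's +x points up the image (world +x). Next I move above the thermometer.

>>> play_rows --pt "9.3 4 -2.5 0 0" --pt "9.3 8 -5 0 0" --pt "9.3 12 -7.5 0 0" --pt "9.3 16 -10 0 0" --pt "9.3 20 -12.5 0 0"

```text
time: 0.6
eef_pos: [0.3856, -0.4074, 0.4044]
orientation: [0.981, 0.194, -0.0, -0.0]
force: [0.8, 1.2, -0.5]
opening: 0.0929
finger_force: 0.0
```

```bash
python3 - <<'E'
from h import *
c=optics.get_calibration('wrist');st=readout.get_state()
R=Rot.from_quat(st['orientation']).as_matrix()
print(st['eef_pos'],R.round(3),R.T@(c['eye']-st['eef_pos']),(R.T@Rot.from_quat(c['rotation']).as_matrix()).round(3),c['K'])
print(R.T@(np.array([.497,-.254,.3])-st['eef_pos']))
E
```

```text
[ 0.38563754 -0.40743394  0.40440338] [[ 0.925  0.381 -0.   ]
 [ 0.381 -0.925  0.001]
 [-0.    -0.001 -1.   ]] [6.65884630e-02 7.54715475e-05 2.08272325e-02] [[ 0.001 -0.97  -0.243]
 [ 1.     0.001 -0.   ]
 [ 0.001 -0.243  0.97 ]] [[318.34662941   0.         317.30307484]
 [  0.         318.34662941 200.44329028]
 [  0.           0.           1.        ]]
[ 0.1614231  -0.09937731  0.10445272]
```

>>> play_rows --pt "6.0 4 -2.5 0 0" --pt "6.0 8 -5 0 0" --pt "6.0 12 -7.5 0 0" --pt "6.0 16 -10 2 0" --pt "6.0 16 -10 4 0"

```text
time: 1.1
eef_pos: [0.4993, -0.248, 0.3647]
orientation: [0.98, 0.201, 0.003, -0.002]
force: [0.5, -0.2, 0.7]
opening: 0.0611
finger_force: 0.0
```

>>> play_rows --pt "6.0 0 0 2 0" --pt "6.0 0 0 2 0" --pt "6.0 0 0 2 0"

```text
time: 1.4
eef_pos: [0.4947, -0.256, 0.3447]
orientation: [0.981, 0.194, -0.0, -0.0]
force: [0.4, -0.9, 0.2]
opening: 0.0602
finger_force: 0.0
```

```bash
python3 - <<'E'
from h import *
print(readout.get_state()['eef_pos']); p,d=grab('wrist','w1')
cv2.imwrite('pics/w1.png',cv2.resize(p[:,:,::-1],(800,500)))
E
```

```text
[ 0.49465035 -0.25604166  0.34470576]
```

View pics/w1.png

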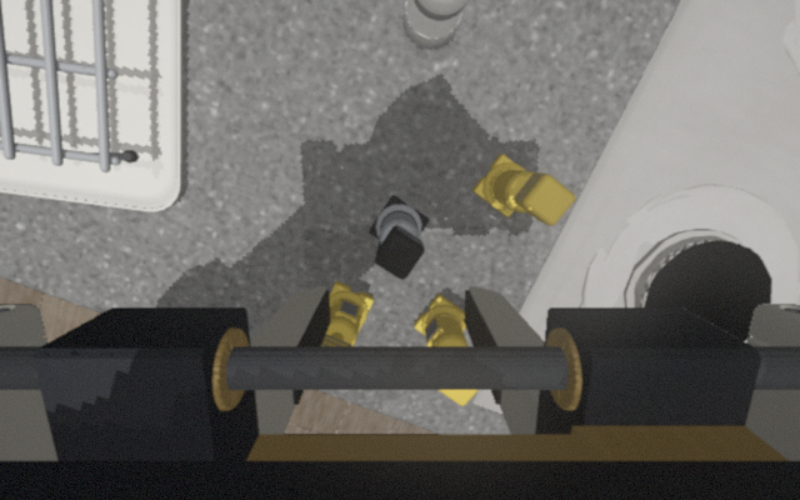

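The wrist view shows the thermometer's cap at (322,198) full-res pixels. I take an enlarged crop for its yaw.

```bash
python3 - <<'E'
from h import *
s=load('w1');p=s['p'][:,:,::-1]
cv2.imwrite('pics/w1c.png',cv2.resize(p[145:235,285:360],None,fx=6.6,fy=6.6,interpolation=3))
m=(s['d']>0)
ys,xs=np.mgrid[145:235,285:360]
P=np.array([pt(s,u,v) for u,v in zip(xs.ravel(),ys.ravel())])
t=P[(P[:,2]>.098)&(P[:,2]<.11)]
print(len(t),t.min(0),t.max(0),np.median(t,0)); r=cv2.minAreaRect((t[:,:2]*1000).astype(np.float32)); print(r)
b=P[(P[:,2]>.058)&(P[:,2]<.066)];print(len(b),b.mean(0))
f=P[(P[:,2]>.006)&(P[:,2]<.014)];print(len(f),cv2.minAreaRect((f[:,:2]*1000).astype(np.float32)))
E
```

```text
981 [ 0.48869019 -0.26658621  0.09816332] [ 0.51591345 -0.24195348  0.10506637] [ 0.50368618 -0.25383208  0.10293573]
((502.67315673828125, -254.157958984375), (21.97385597229004, 24.635278701782227), 77.76417541503906)
195 [ 0.50924003 -0.25049444  0.06047233]
280 ((502.6184997558594, -254.13998413085938), (36.02260208129883, 36.261985778808594), 77.96087646484375)
```

View pics/w1c.png

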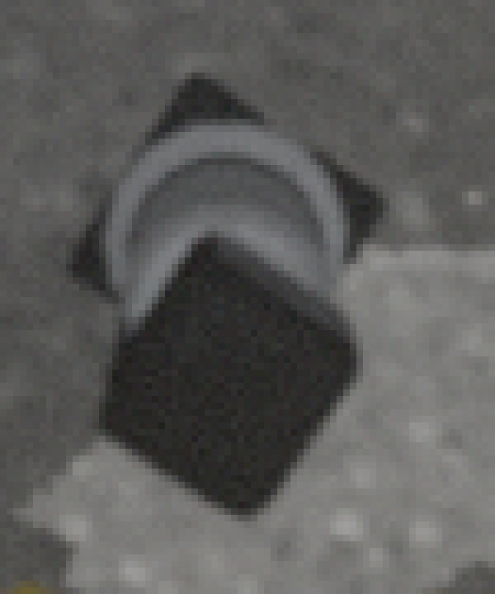

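The thermometer is at (0.5027,-0.2541). Its visible +x-facing side shows plain steel, so the display faces -x and its yaw is about -12°. I turn the tool by -55.4° and line up.

>>> play_rows --pt "5.0 0.3 0 0 -8" --pt "5.0 0.6 0.1 0 -16" --pt "5.0 0.8 0.1 0 -24" --pt "5.0 0.82 0.13 0 -32" --pt "5.0 0.82 0.13 0 -40"

```text
time: 1.95
eef_pos: [0.503, -0.2546, 0.3463]
orientation: [0.854, 0.52, 0.001, 0.001]
force: [-0.2, 0.9, -0.7]
opening: 0.0503
finger_force: 0.0
```

>>> play_rows --pt "5.0 0 0 0 -7.7" --pt "5.0 0 0 1 -15.4" --pt "5.0 0 0 2 -15.4" --pt "5.0 0 0 2 -15.4" --pt "5.0 0 0 2 -15.4"

```text
time: 2.45
eef_pos: [0.5028, -0.2541, 0.325]
orientation: [0.779, 0.627, -0.0, 0.0]
force: [0.4, -0.0, 0.3]
opening: 0.0502
finger_force: 0.0
```

```bash
python3 - <<'E'
from h import *
st=readout.get_state()
R=Rot.from_quat(st['orientation']).as_matrix()
print(st['eef_pos'],R.round(3),st['qpos'])
p,d=grab('wrist','w2');s=load('w2')
ys,xs=np.mgrid[60:330,150:500]
P=np.array([pt(s,u,v) for u,v in zip(xs.ravel(),ys.ravel())])
k=(abs(P[:,0]-.503)<.03)&(abs(P[:,1]+.254)<.03)
t=P[k&(P[:,2]>.098)&(P[:,2]<.108)]
r=cv2.minAreaRect((t[:,:2]*1000).astype(np.float32)); print(len(t),r)
print((R.T@(np.array([r[0][0]/1000,r[0][1]/1000,.27])-st['eef_pos'])*100).round(2))
# rack from top
s=load('top')
q=lambda a,b,z=.055:pt(s,220+a/4.5,150+b/4.5,z)
for a,b in(((70,125),(147,482)),((320,70),(405,412))):
    A,B=q(*a),q(*b);print(A,B,np.degrees(np.arctan2(*(A-B)[1::-1])),np.linalg.norm(A-B))
print('bar',q(228,242,.052),'ctr',np.mean([q(70,125),q(147,482),q(320,70),q(405,412)],0))
cv2.imwrite('pics/w2.png',cv2.resize(load('w2')['p'][:,:,::-1],(800,500)))
E
```

```text
[ 0.50282582 -0.25408276  0.32501712] [[ 0.214  0.977  0.   ]
 [ 0.977 -0.214 -0.   ]
 [-0.     0.    -1.   ]] [ 0.63073104  0.58905435 -0.31404398  1.76973761  0.23729781  0.81972843
 -0.01197407]
1127 ((502.5389404296875, -253.498046875), (21.394359588623047, 24.283735275268555), 78.29802703857422)
[ 0.05 -0.04  5.5 ]
[0.64179337 0.14001252 0.055     ] [0.43480225 0.08612142 0.055     ] 14.593246932392162 0.21389150197404383
[ 0.67651584 -0.00573979  0.055     ] [ 0.4756181  -0.05892134  0.055     ] 14.827207534106098 0.20781765794423182
bar [0.57348264 0.04542634 0.052     ] ctr [0.55718239 0.0403682  0.055     ]
```

>>> play_rows --pt "5.0 0 0 1.5 0" --pt "5.0 0 0 3.0 0" --pt "5.0 0 0 4.5 0" --pt "5.0 0 0 5.5 0" --pt "5.0 0 0 5.5 0" --squeeze 15

```text
time: 3.0
eef_pos: [0.5026, -0.2537, 0.2689]
orientation: [0.778, 0.628, -0.001, -0.001]
force: [0.6, 0.8, 0.6]
opening: 0.0499
finger_force: 0.0
```

>>> play_rows --pt "3.5 0 0 0 0" --pt "2.6 0 0 0 0" --pt "1.8 0 0 0 0" --pt "1.8 0 0 0 0" --pt "1.8 0 0 0 0" --squeeze 25

```text
time: 3.5
eef_pos: [0.503, -0.2539, 0.2703]
orientation: [0.778, 0.628, 0.0, 0.0]
force: [-0.1, 0.2, 1.9]
opening: 0.0236
finger_force: 24.9
```

>>> play_rows --pt "1.8 0 0 -1 0" --pt "1.8 0 0 -3.5 0" --pt "1.8 0 0 -7 0" --pt "1.8 0 0 -11 0" --pt "1.8 0 0 -13 0"

```text
time: 4.0
eef_pos: [0.5032, -0.2537, 0.4036]
orientation: [0.778, 0.628, 0.001, 0.002]
force: [0.1, 0.4, -1.4]
opening: 0.024
finger_force: 24.9
```

>>> play_rows --pt "1.8 2 0 0 -5" --pt "1.8 6 -0.5 0 -10" --pt "1.8 10 -1 0 -16" --pt "1.8 14 -1.5 0 -22" --pt "1.8 17 -2 0 -26.7"

```text
time: 4.5
eef_pos: [0.5189, -0.0805, 0.4003]
orientation: [0.61, 0.793, 0.001, -0.0]
force: [0.6, 0.3, -1.7]
opening: 0.0237
finger_force: 24.9
```

```bash
python3 - <<'E'
from h import *
st=readout.get_state()
R=Rot.from_quat(st['orientation']).as_matrix()
print(st['eef_pos'],R.round(3),st['opening'],st['finger_force'],st['force'])
p,d=grab('wrist','w3')
cv2.imwrite('pics/w3.png',cv2.resize(p[:,:,::-1],(800,500)))
E
```

```text
[ 0.51891471 -0.08052743  0.40032736] [[-0.256  0.967  0.   ]
 [ 0.967  0.256  0.001]
 [ 0.001  0.001 -1.   ]] 0.02374294608856271 24.899556934833527 [ 0.64994543  0.31698874 -1.72600028]
```

View pics/w3.png

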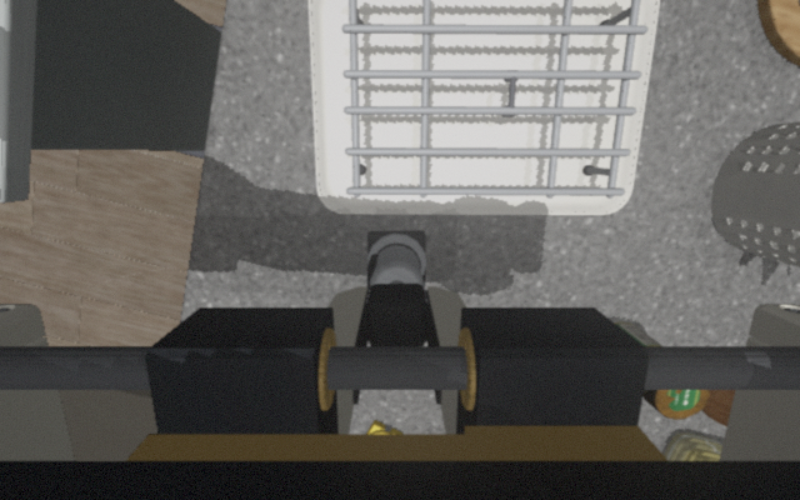

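The wrist view shows the rack aligned with the image. The middle rails are at rows 74 and 110 (scaled view), the rail ends at columns 345 and 636, and the crossbar at (511,95).

```bash
python3 - <<'E'
from h import *
s=load('w3');st=readout.get_state();R=Rot.from_quat(st['orientation']).as_matrix()
g=lambda u,v,z=.053:pt(s,u/1.25,v/1.25,z)
A=[g(345,110),g(635,110)];B=[g(345,74),g(638,74)]
for a,b in(A,B,(g(346,153),g(632,153)),(g(344,30),g(645,30))): print(a,b,np.linalg.norm(b-a),np.degrees(np.arctan2(*(b-a)[1::-1])))
print('sep',np.linalg.norm(np.cross([*(A[1]-A[0])[:2],0],B[0]-A[0]))/np.linalg.norm(A[1]-A[0]))
c=np.mean(A+B,0);bar=g(511,95,.052);print('c',c,'bar',bar, 'tool y',R[:,1])
# subpixel refinement by column profile of rails
G=s['p'].mean(2)
a=[]
for v0,v1 in((50,68),(78,97)):
  for u in(300,330,355,380,395,430,480): 
    col=G[v0:v1,u-3:u+4].mean(1); a.append((u,v0+int(col.argmin()),int(col.min())))
print(a)
# rails from depth
ys,xs=np.mgrid[15:165,270:520];P=np.array([pt(s,u,v) for u,v in zip(xs.ravel(),ys.ravel())])
r=P[(P[:,2]>.045)&(P[:,2]<.062)]; print(len(r))
np.save('r.npy',r)
for yaw in np.radians(np.arange(13.5,16.1,.25)):
    l=-np.sin(yaw)*r[:,0]+np.cos(yaw)*r[:,1]; h,e=np.histogram(l,np.arange(l.min(),l.max(),.001)); print(round(np.degrees(yaw),2),np.sum(h.astype(float)**2))
E
```

```text
[0.4547048  0.00403145 0.053     ] [0.67258288 0.06206715 0.053     ] 0.22547505203737855 14.915428135662976
[0.44880641 0.02933753 0.053     ] [0.66447661 0.08679115 0.053     ] 0.22319174294325597 14.916925010828663
[ 0.46284808 -0.02739655  0.053     ] [0.68316541 0.03128118 0.053     ] 0.227997371625933 14.91355700702161
[0.44119588 0.05871695 0.053     ] [0.6573991  0.11631964 0.053     ] 0.22374517349402467 14.918674141690177
sep 0.02597163823708302
c [0.56014268 0.04555682 0.053     ] bar [0.5760841  0.04783138 0.052     ] tool y [0.96392038 0.26617864 0.00253502]
[(300, 61, 152), (330, 61, 154), (355, 61, 157), (380, 62, 154), (395, 62, 155), (430, 62, 152), (480, 62, 148), (300, 95, 146), (330, 95, 147), (355, 95, 148), (380, 95, 147), (395, 95, 147), (430, 96, 146), (480, 91, 149)]
10645
13.5 1701032.0
13.75 1787488.0
14.0 1874217.0
14.25 1964518.0
14.5 2030980.0
14.75 2121306.0
15.0 2038476.0
15.25 1966852.0
15.5 1873114.0
15.75 1782486.0
16.0 1688002.0
```

>>> play_rows --pt "1.8 2 1 0 0" --pt "1.8 5 2 0 0" --pt "1.8 8 3 0 0" --pt "1.8 10 4.0 0 0" --pt "1.8 11.1 4.4 0 0"

```text
time: 5.05
eef_pos: [0.5339, 0.0373, 0.4002]
orientation: [0.611, 0.792, 0.001, -0.0]
force: [0.4, -0.8, -1.5]
opening: 0.024
finger_force: 24.9
```

>>> play_rows --pt "1.8 0 0 1.5 0" --pt "1.8 0 0 3 0" --pt "1.8 0 0 4.5 0" --pt "1.8 0 0 5.5 0" --pt "1.8 0 0 5.5 0"

```text
time: 5.55
eef_pos: [0.5336, 0.034, 0.3435]
orientation: [0.613, 0.79, -0.001, -0.001]
force: [-1.0, -0.5, -1.0]
opening: 0.0238
finger_force: 24.9
```

```bash
python3 - <<'E'
from h import *
st=readout.get_state()
R=Rot.from_quat(st['orientation']).as_matrix()
print(st['eef_pos'],R.round(3),st['opening'],st['finger_force'],st['force'],st['wrist_torque'])
p,d=grab('wrist','w4');s=load('w4')
cv2.imwrite('pics/w4.png',cv2.resize(p[0:300,150:550][:,:,::-1],(800,600)))
T=st['eef_pos']
for f in('w3','w4'):
    s=load(f);ys,xs=np.mgrid[0:250,150:550];P=np.array([pt(s,u,v) for u,v in zip(xs.ravel(),ys.ravel())])
    L=(P-T)@R*1000
    k=(P[:,2]>.045)&(P[:,2]<.064)
    h,e=np.histogram(L[k,0],np.arange(-90,90,1)); print(f,[(int(a),int(n)) for a,n in zip(e,h) if n>60])
E
```

```text
[0.53357612 0.03399052 0.34351521] [[-0.249  0.968 -0.003]
 [ 0.968  0.249 -0.001]
 [-0.    -0.004 -1.   ]] 0.023782988131148052 24.900571703910828 [-0.98531174 -0.4548344  -1.00793504] [-0.02297833 -0.10490495  0.01950742]
w3 [(-74, 98), (-73, 200), (-72, 209), (-71, 227), (-70, 227), (-69, 245), (-68, 135), (-43, 172), (-42, 236), (-41, 239), (-40, 239), (-39, 239), (-38, 232), (-37, 78), (-13, 64), (-12, 213), (-11, 286), (-10, 261), (-9, 248), (-8, 247), (-7, 226), (13, 69), (14, 275), (15, 307), (16, 286), (17, 268), (18, 253), (19, 206), (44, 74), (45, 347), (46, 355), (47, 324), (48, 290), (49, 254), (50, 157)]
w4 [(-41, 127), (-40, 153), (-39, 177), (-38, 211), (-37, 180), (-12, 97), (-11, 142), (-10, 231), (-9, 240), (-8, 282), (-7, 335), (-6, 178), (14, 189), (15, 257), (16, 268), (17, 270), (18, 331), (19, 408), (20, 189), (44, 66), (45, 245), (46, 291), (47, 272), (48, 272), (49, 397), (50, 412), (51, 82), (76, 364), (77, 340), (78, 278), (79, 478), (80, 362), (81, 277), (82, 99)]
```

View pics/w4.png

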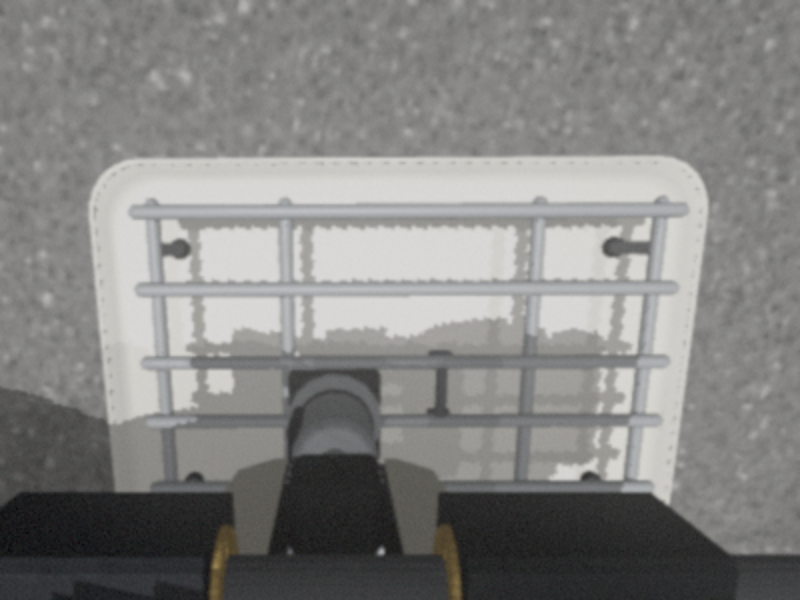

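The view shows the foot above the middle rails, about 4 mm short laterally, with the bar at crop (441,385).

```bash
python3 - <<'E'
from h import *
st=readout.get_state();T=st['eef_pos'];R=Rot.from_quat(st['orientation']).as_matrix();print(st['time'],T,R.round(3).tolist())
s=load('w4'); g=lambda u,v,z=.053:pt(s,150+u/2,v/2,z)
c=np.mean([g(143,362),g(668,362),g(148,421),g(660,421)],0); bar=g(440,386,.054)
d=R[:,1]
print('c',c,'bar',bar,'c in tool',(c-T)@R*1000,'bar',(bar-T)@R*1000)
c3=np.array([.5601,.0456,.053]);print((c3-T)@R*1000)
# foot in view: lowest points
ys,xs=np.mgrid[180:240,285:350];P=np.array([pt(s,u,v) for u,v in zip(xs.ravel(),ys.ravel())]);k=(P[:,2]>.075)&(P[:,2]<.09);f=P[k]
L=(f-T)@R*1000;print(k.sum(),L.min(0),L.max(0),np.median(f[:,2]))
E
```

```text
5.6 [0.53394902 0.03433876 0.34443723] [[-0.249, 0.968, -0.001], [0.968, 0.249, -0.0], [-0.0, -0.001, -1.0]]
c [0.56075423 0.04463401 0.053     ] bar [0.57479022 0.05119226 0.054     ] c in tool [  3.32315354  28.95539294 291.39442775] bar [  6.17433448  44.1818246  290.37161114]
[  4.42176237  28.56269508 291.39486811]
689 [-16.33906124 -19.58931642 254.44799331] [ 18.13750985  16.38874863 268.98581132] 0.08565945044677839
```

>>> play_rows --pt "1.8 0.2 0.15 0 -0.4" --pt "1.8 0.4 0.25 0 -0.4" --pt "1.8 0.4 0.25 0.6 -0.4" --pt "1.8 0.4 0.25 1.2 -0.4" --pt "1.8 0.4 0.25 1.6 -0.4"

```text
time: 6.1
eef_pos: [0.5353, 0.0394, 0.3281]
orientation: [0.61, 0.793, -0.0, -0.0]
force: [-0.9, -0.3, 0.7]
opening: 0.0237
finger_force: 24.9
```

>>> play_rows --pt "1.8 0 0 0.1 0" --pt "1.8 0 0 0.2 0" --pt "1.8 0 0 0.3 0" --pt "1.8 0 0 0.4 0" --pt "1.8 0 0 0.4 0"

```text
time: 6.6
eef_pos: [0.5353, 0.0394, 0.3248]
orientation: [0.61, 0.793, -0.0, -0.0]
force: [-2.7, -1.1, 2.8]
opening: 0.024
finger_force: 24.9
```

>>> play_rows --pt "1.8 0 0 0.05 0" --pt "1.8 0 0 0.1 0" --pt "1.8 0 0 0.15 0" --pt "1.8 0 0 0.2 0" --pt "1.8 0 0 0.2 0"

```text
time: 7.1
eef_pos: [0.5353, 0.0394, 0.3227]
orientation: [0.61, 0.793, -0.0, -0.0]
force: [-1.6, -1.0, 2.9]
opening: 0.0236
finger_force: 24.9
```

```bash
python3 - <<'E'
from h import *
st=readout.get_state();print(st['force'],st['eef_pos'],Rot.from_quat(st['orientation']).as_matrix()[:,1])
p,d=grab('wrist','w5');s=load('w5')
cv2.imwrite('pics/w5.png',cv2.resize(p[0:300,150:550][:,:,::-1],(800,600)))
E
```

```text
[-1.62545022 -0.9747076   2.87235684] [0.53531166 0.03944391 0.32266733] [ 9.66411759e-01  2.56997872e-01 -6.37095664e-04]
```

View pics/w5.png

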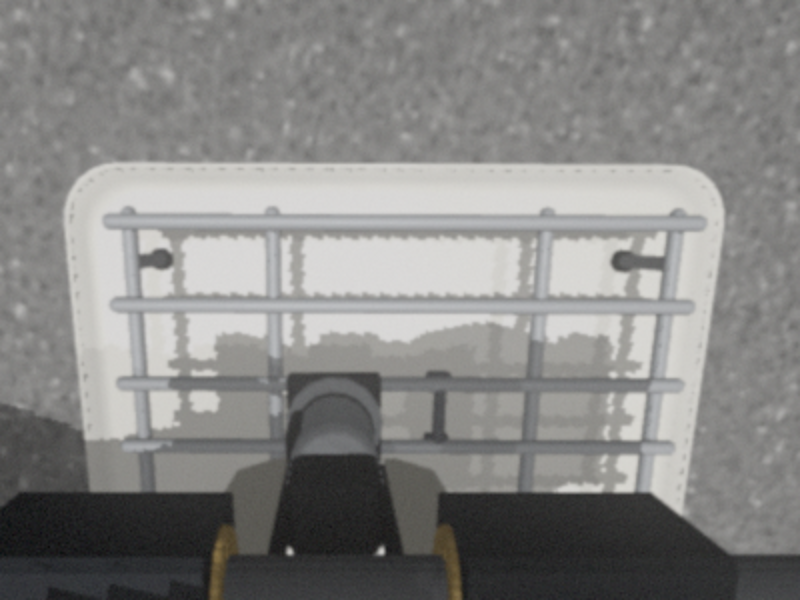

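>>> play_rows --pt "1.8 0 0 0.2 0" --pt "1.8 0 0 0.4 0" --pt "1.8 0 0 0.6 0" --pt "1.8 0 0 0.8 0" --pt "1.8 0 0 0.8 0"

```text
time: 7.65
eef_pos: [0.5354, 0.0395, 0.3147]
orientation: [0.609, 0.793, -0.0, -0.0]
force: [-3.9, -0.9, 5.5]
opening: 0.0235
finger_force: 24.9
```

>>> play_rows --pt "1.8 0 0 0.1 0" --pt "1.8 0 0 0.2 0" --pt "1.8 0 0 0.3 0" --pt "1.8 0 0 0.35 0" --pt "1.8 0 0 0.35 0"

```text
time: 8.15
eef_pos: [0.5354, 0.0396, 0.3121]
orientation: [0.609, 0.793, -0.0, 0.0]
force: [-4.0, -1.0, 10.8]
opening: 0.0239
finger_force: 24.9
```

>>> play_rows --pt "1.8 0 0 0.04 0" --pt "1.8 0 0 0.08 0" --pt "1.8 0 0 0.1 0" --pt "1.8 0 0 0.1 0"

```text
time: 8.55
eef_pos: [0.5354, 0.0397, 0.312]
orientation: [0.61, 0.793, -0.0, 0.001]
force: [-5.1, -0.7, 15.2]
opening: 0.0238
finger_force: 25.0
```

The plunger bottomed out at TCP z ≈ 0.312. I ease back slightly, then start sliding.

>>> play_rows --pt "1.8 0 0 -0.1 0" --pt "1.8 0 0 -0.2 0" --pt "1.8 0 0 -0.22 0"

```text
time: 8.85
eef_pos: [0.5354, 0.0395, 0.3128]
orientation: [0.61, 0.793, -0.0, 0.0]
force: [-3.0, -0.8, 5.7]
opening: 0.024
finger_force: 24.9
```

>>> play_rows --pt "1.8 0 0.2 0 0" --pt "1.8 0 0.4 0 0" --pt "1.8 0 0.6 0 0" --pt "1.8 0 0.8 0 0" --pt "1.8 0 1.0 0 0"

```text
time: 9.35
eef_pos: [0.5447, 0.042, 0.3125]
orientation: [0.61, 0.793, -0.001, -0.001]
force: [-4.7, -0.8, 6.5]
opening: 0.0236
finger_force: 24.9
```

>>> play_rows --pt "1.8 0 0.3 0 0" --pt "1.8 0 0.6 0 0" --pt "1.8 0 0.9 0 0" --pt "1.8 0 1.2 0 0" --pt "1.8 0 1.4 0 0"

```text
time: 9.85
eef_pos: [0.5584, 0.0456, 0.3125]
orientation: [0.61, 0.793, -0.001, -0.0]
force: [-4.3, -1.2, 6.1]
opening: 0.024
finger_force: 24.9
```

>>> play_rows --pt "1.8 0 0.2 0 0" --pt "1.8 0 0.4 0 0" --pt "1.8 0 0.6 0 0" --pt "1.8 0 0.8 0 0" --pt "1.8 0 0.9 0 0"

```text
time: 10.35
eef_pos: [0.5671, 0.0479, 0.3125]
orientation: [0.61, 0.793, -0.001, -0.0]
force: [-4.7, -1.1, 7.0]
opening: 0.0238
finger_force: 24.9
```

>>> play_rows --pt "1.8 0 0.1 0 0" --pt "1.8 0 0.2 0 0" --pt "1.8 0 0.3 0 0"

```text
time: 10.65
eef_pos: [0.5698, 0.0487, 0.3125]
orientation: [0.61, 0.793, -0.001, -0.0]
force: [-4.2, -1.8, 6.4]
opening: 0.0239
finger_force: 24.9
```

Moved 36 mm so far. Now fine steps.

>>> play_rows --pt "1.8 0 0.05 0 0" --pt "1.8 0 0.1 0 0" --pt "1.8 0 0.15 0 0" --pt "1.8 0 0.2 0 0"

```text
time: 11.05
eef_pos: [0.5718, 0.0492, 0.3125]
orientation: [0.61, 0.793, -0.001, -0.0]
force: [-3.7, -1.5, 6.6]
opening: 0.0237
finger_force: 24.9
```

>>> play_rows --pt "1.8 0 0.05 0 0" --pt "1.8 0 0.1 0 0"

```text
time: 11.25
eef_pos: [0.5727, 0.0494, 0.3125]
orientation: [0.61, 0.793, -0.001, -0.0]
force: [-4.0, -1.4, 7.0]
opening: 0.0237
finger_force: 24.9
```

>>> play_rows --pt "1.8 0 0.05 0 0" --pt "1.8 0 0.1 0 0"

```text
time: 11.45
eef_pos: [0.5737, 0.0497, 0.3125]
orientation: [0.61, 0.793, -0.001, -0.0]
force: [-4.1, -0.8, 6.1]
opening: 0.0235
finger_force: 24.9
```

>>> play_rows --pt "1.8 0 0.05 0 0" --pt "1.8 0 0.1 0 0"

```text
time: 11.65
eef_pos: [0.5746, 0.0499, 0.3125]
orientation: [0.61, 0.793, -0.001, -0.0]
force: [-4.1, 0.3, 6.4]
opening: 0.0239
finger_force: 24.9
```

>>> play_rows --pt "1.8 0 0.05 0 0" --pt "1.8 0 0.1 0 0"

```text
time: 11.85
eef_pos: [0.5756, 0.0502, 0.3125]
orientation: [0.61, 0.793, -0.001, -0.0]
force: [-3.7, -1.7, 7.0]
opening: 0.0236
finger_force: 24.9
```

>>> play_rows --pt "1.8 0 0.03 0 0" --pt "1.8 0 0.06 0 0"

```text
time: 12.05
eef_pos: [0.5762, 0.0504, 0.3125]
orientation: [0.61, 0.793, -0.001, -0.0]
force: [-4.3, -0.7, 6.5]
opening: 0.0238
finger_force: 24.9
```

>>> play_rows --pt "1.8 0 0.04 0 0" --pt "1.8 0 0.08 0 0"

```text
time: 12.25
eef_pos: [0.5768, 0.0505, 0.3125]
orientation: [0.61, 0.793, -0.001, -0.001]
force: [-4.6, -1.9, 6.8]
opening: 0.0237
finger_force: 24.9
```

>>> play_rows --pt "1.8 0 0.04 0 0" --pt "1.8 0 0.08 0 0"

```text
time: 12.45
eef_pos: [0.5772, 0.0507, 0.3123]
orientation: [0.61, 0.793, -0.002, -0.001]
force: [-5.4, -1.3, 7.8]
opening: 0.0239
finger_force: 25.0
```

>>> play_rows --pt "1.8 0 0.03 0 0" --pt "1.8 0 0.06 0 0"

```text
time: 12.65
eef_pos: [0.5776, 0.0507, 0.3123]
orientation: [0.61, 0.793, -0.002, -0.001]
force: [-6.5, -1.8, 7.6]
opening: 0.0241
finger_force: 25.0
```

>>> play_rows --pt "1.8 0 0.04 0 0" --pt "1.8 0 0.08 0 0"

```text
time: 12.85
eef_pos: [0.578, 0.0509, 0.3123]
orientation: [0.61, 0.793, -0.003, -0.002]
force: [-7.8, -2.2, 8.8]
opening: 0.0239
finger_force: 25.0
```

Contact with the bar felt: the force rose from 4 to about 8 N and the tool lags its target. I back off a little and ease the plunger up.

>>> play_rows --pt "1.8 0 -0.05 0 0" --pt "1.8 0 -0.1 0 0" --pt "1.8 0 -0.1 -0.1 0" --pt "1.8 0 -0.1 -0.2 0" --pt "1.8 0 -0.1 -0.3 0"

```text
time: 13.35
eef_pos: [0.5775, 0.0507, 0.3149]
orientation: [0.61, 0.793, -0.002, -0.001]
force: [-4.4, -1.6, 3.7]
opening: 0.0235
finger_force: 24.9
```

>>> play_rows --pt "1.8 0 0 -0.05 0" --pt "1.8 0 0 -0.1 0" --pt "1.8 0 0 -0.15 0" --pt "1.8 0 0 -0.15 0"

```text
time: 13.75
eef_pos: [0.5775, 0.0507, 0.3163]
orientation: [0.61, 0.793, -0.002, -0.001]
force: [-5.4, -0.6, 5.1]
opening: 0.0238
finger_force: 24.9
```

>>> play_rows --pt "1.8 0 0 -0.05 0" --pt "1.8 0 0 -0.1 0" --pt "1.8 0 0 -0.1 0"

```text
time: 14.05
eef_pos: [0.5775, 0.0507, 0.3173]
orientation: [0.61, 0.793, -0.002, -0.001]
force: [-4.1, -1.1, 3.3]
opening: 0.0239
finger_force: 24.9
```

>>> play_rows --pt "1.8 0 0 -0.05 0" --pt "1.8 0 0 -0.05 0"

```text
time: 14.25
eef_pos: [0.5775, 0.0507, 0.3178]
orientation: [0.61, 0.793, -0.002, -0.001]
force: [-5.0, -0.8, 4.9]
opening: 0.0236
finger_force: 24.9
```

>>> play_rows --pt "1.8 0 0 -0.05 0" --pt "1.8 0 0 -0.05 0"

```text
time: 14.45
eef_pos: [0.5775, 0.0507, 0.3182]
orientation: [0.61, 0.793, -0.002, -0.001]
force: [-5.2, -0.9, 3.5]
opening: 0.0241
finger_force: 24.9
```

>>> play_rows --pt "1.8 0 0 -0.05 0" --pt "1.8 0 0 -0.05 0"

```text
time: 14.65
eef_pos: [0.5776, 0.0507, 0.3185]
orientation: [0.61, 0.793, -0.002, -0.001]
force: [-5.3, -2.9, 2.6]
opening: 0.0244
finger_force: 24.9
```

>>> play_rows --pt "1.8 0 0 -0.05 0" --pt "1.8 0 0 -0.05 0"

```text
time: 14.85
eef_pos: [0.5776, 0.0506, 0.3187]
orientation: [0.61, 0.793, -0.002, -0.002]
force: [-4.4, -0.3, -0.8]
opening: 0.0237
finger_force: 24.9
```

>>> play_rows --pt "1.8 0 0 -0.03 0" --pt "1.8 0 0 -0.03 0"

```text
time: 15.05
eef_pos: [0.5776, 0.0506, 0.3188]
orientation: [0.61, 0.793, -0.002, -0.002]
force: [-5.7, -1.6, -3.8]
opening: 0.024
finger_force: 24.9
```

```bash
python3 - <<'E'
from h import *
st=readout.get_state();print(st['force'],st['eef_pos'],st['wrist_torque'])
p,d=grab('wrist','w6');s=load('w6')
cv2.imwrite('pics/w6.png',cv2.resize(p[100:280,240:480][:,:,::-1],(800,600)))
E
```

```text
[-5.70394918 -1.61236644 -3.84708583] [0.57762122 0.05057161 0.31879309] [-0.33086247  1.35248954  0.01642185]
```

View pics/w6.png

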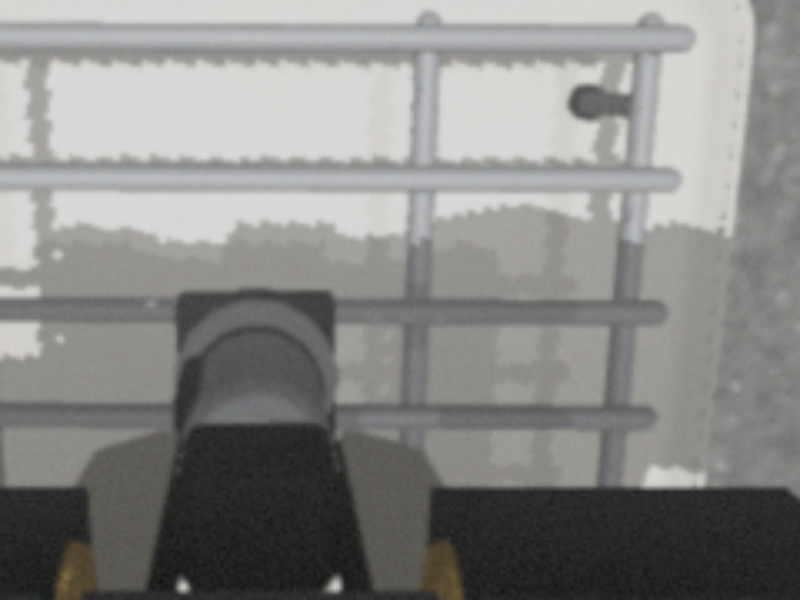

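The crop shows the foot sitting over the bar, and the plunger has stopped at about 0.010, so the hook grips. I relax the stored force and release.

>>> play_rows --pt "1.8 0 -0.04 0.04 0" --pt "1.8 0 -0.08 0.08 0" --pt "1.8 0 -0.08 0.08 0" --squeeze 25

```text
time: 15.4
eef_pos: [0.5772, 0.0506, 0.3187]
orientation: [0.61, 0.793, -0.001, -0.001]
force: [-3.9, -1.2, 0.3]
opening: 0.0237
finger_force: 24.9
```

>>> play_rows --pt "1.8 0 -0.05 0 0" --pt "1.8 0 -0.1 0 0" --pt "1.8 0 -0.1 0 0" --squeeze 10

```text
time: 15.7
eef_pos: [0.5768, 0.0505, 0.3189]
orientation: [0.61, 0.793, 0.0, -0.0]
force: [-4.0, 0.1, -4.7]
opening: 0.0236
finger_force: 10.0
```

>>> play_rows --pt "2.4 0 0 0 0" --pt "2.8 0 0 0 0" --pt "3.4 0 0 0 0" --pt "4.4 0 0 0 0" --pt "4.4 0 0 0 0"

```text
time: 16.2
eef_pos: [0.5777, 0.0508, 0.3205]
orientation: [0.609, 0.793, 0.002, 0.001]
force: [0.4, 0.2, 1.0]
opening: 0.0428
finger_force: 0.0
```

>>> play_rows --pt "4.4 0 0 -1 0" --pt "4.4 0 0 -3 0" --pt "4.4 0 0 -6 0" --pt "4.4 0 0 -9 0" --pt "4.4 0 0 -11 0"

```text
time: 16.7
eef_pos: [0.5771, 0.0509, 0.4329]
orientation: [0.609, 0.793, 0.002, 0.002]
force: [-0.1, 1.0, -0.6]
opening: 0.0437
finger_force: 0.0
```

```bash
python3 - <<'E'
from h import *
st=readout.get_state();print(st['force'],st['eef_pos'],st['opening'])
p,d=grab('wrist','w7');q,_=grab('scene','s7');s=load('w7')
ys,xs=np.mgrid[100:330,200:450];P=np.array([pt(s,u,v) for u,v in zip(xs.ravel(),ys.ravel())])
k=(abs(P[:,0]-.577)<.04)&(abs(P[:,1]-.05)<.04)
for lo,hi in((.135,.155),(.112,.122),(.06,.07)):
    t=P[k&(P[:,2]>lo)&(P[:,2]<hi)]
    if len(t)>5: print(len(t),np.median(t[:,2]),t[:,2].max(),cv2.minAreaRect((t[:,:2]*1000).astype(np.float32)))
a=cv2.resize(p[:,:,::-1][60:300,180:480],(500,400));b=cv2.resize(q[:,:,::-1][180:340,200:400],(300,240))
c=np.zeros((400,800,3),np.uint8);c[:,:500]=a;c[:240,500:]=b;cv2.imwrite('pics/end.png',c)
E
```

```text
[-0.06407521  0.99743352 -0.61977367] [0.57713563 0.05090174 0.43289752] 0.04368412432900922
793 0.15110537514780936 0.15325742191864744 ((575.49560546875, 50.49444580078125), (24.394380569458008, 21.653608322143555), 15.113460540771484)
129 0.11777439695783953 0.12049328178882024 ((572.7686157226562, 59.521873474121094), (24.88407325744629, 8.450754165649414), 17.24258804321289)
161 0.06683258323223745 0.06978910632916774 ((575.2234497070312, 50.3203125), (35.234867095947266, 35.89902877807617), 15.269492149353027)
```

View pics/end.png

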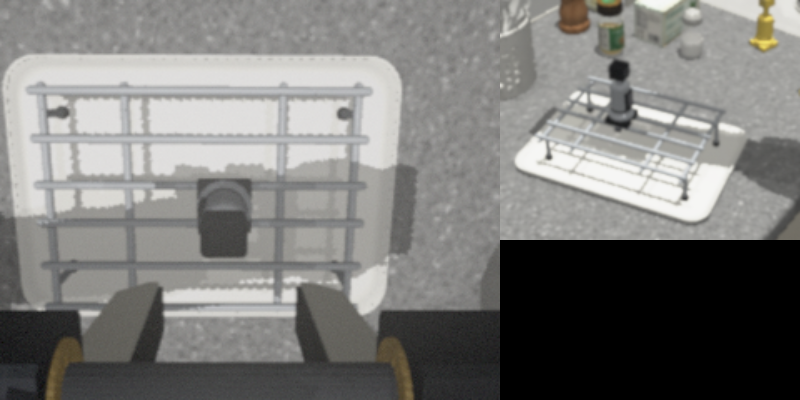

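The end view shows the thermometer upright and free of the gripper. The foot and cap centres coincide within 0.3 mm, and the cap stands about 8–10 mm lower than it would with the plunger up, so the hook is gripping.

```bash
python3 -c "
from workcell import ticket
print(ticket.sign_off())"
```

```text
the job is handed in; nothing more can be done
None
```

The thermometer is clipped onto the crossbar and standing upright with the gripper clear of it, and the job is handed in at about 17 s of the 70 s allowed; I haven't seen the verdict.

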